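# Stand a shaft in a tilting cup and cap it

### The job

Push the steel shaft along its trough until it is fully home in the lying cup, then swing the cup's lever over so that cup and shaft stand upright. Then lower the flat two-hole plate over the shaft and the cup's small pin together until it sits flush on the cup's rim: set it down under control, do not let it drop. Leave the other things on the bench where they are.

Things in the scene. Friction and masses are not known exactly. Their poses are not given: they have to be found in the camera images.
- fixture: Bolted-down aluminium base, 100 mm in x, y -90 to +255, 10 mm thick; z up. Origin on the bench below the cup's hinge axis, which is parallel to x, 40 mm up, between two cheeks (34 mm either side, 58 mm high). An open V trough (y +104 to +250, wall tops 36 mm above the bench) carries the shaft with its axis 40 mm up, in line with the lying cup's bore. Rubber stop for the lever at y -48.
- cup: Dark steel cup on the hinge, origin on the hinge axis; x = fixture's x, z along the bore, out of the mouth (fixture's +y as it starts, lying; up when upright). Stops at both ends of its 90 degrees; friction (0.35 N m) holds it anywhere. Barrel 32 mm outside; bore 18.4 mm, from floor z 10 to mouth z 100 mm. Rim flange: x -18 to 18, y -34 to 14, z 90 to 100 mm. Flat lever 14 x 8 mm along its -y.
- rim (a point): Centre of the bore's mouth, at the top of the cup's rim (cup x 0, y 0, z 100 mm); axes as the cup.
- pin_foot (a point): Foot of the fixed pin on the rim (cup x 0, y -22, z 100 mm). The pin is 8 mm thick, stands 15 mm out of the rim parallel to the bore, rounded smaller at its tip.
- lever_bar (a point): Centre of the black round cross bar at the lever's end, 12 mm thick, 44 mm long along x, 110 mm from the hinge axis. While the cup lies the lever stands up, the bar 150 mm above the bench: push it (6 to 9 N) towards the fixture's -y, then down, a quarter circle about the hinge axis, until it stops level, 40 mm above the bench.
- shaft: Loose steel shaft, 16 mm thick, 130 mm long, both ends alike, chamfered, about 0.2 kg; origin at its middle, y along it, as the fixture's y at the start. Lies in the trough, its middle 180 to 210 mm along the fixture's +y, outside the cup; its far (+y) end can be pushed towards the cup. Home: inner end on the cup's floor, middle at cup z 75 mm; 40 mm stand out of the rim.
- plate: Loose bare aluminium plate 66 x 44 x 14 mm lying flat, origin at the centre of its underside, x along the 66 mm. Two through holes on its long middle line: large (19 mm) at x = -10, small (11 mm) at x = +12. It weighs about 0.1 kg.
- plate_bore (a point): Centre of the plate's large hole, at the underside (plate x -10 mm); goes over the shaft.
- plate_pinhole (a point): Centre of the plate's small hole, at the underside (plate x +12 mm); goes over the pin.
- collar: Bystander: plain aluminium ring, 58 mm across, 34 mm bore, 14 mm high, no second hole; origin under its centre. Not to be used.
- servo: Bystander: black servo motor 24 x 58 x 43 mm, origin under its centre.
- bracket: Bystander: U-shaped aluminium bracket 50 x 40 x 36 mm, origin under its centre.
- driver: Bystander: screwdriver 170 mm long lying on the bench.
- mouse: Bystander: black computer mouse 100 x 58 x 30 mm, origin under its centre.

How it is judged:
By the outcome, as a careful person would: the job done as asked, in the order asked, and still so for the second after the job is handed in, with the robot touching nothing.
It also fails if it takes over 72 s, if anything falls off the work surface, if the arm or the gripper's body presses on something with over 40 N, if the wrist force passes 120 N, or if a joint passes its speed limit or range.

### The arm

A 6-joint arm with a two-finger parallel gripper is mounted at the origin on the work surface. World frame = base frame: x ahead of the robot, y to its left, z up, the work surface at z = 0. Lengths are in mm, angles in rad, forces in N, time in s.
With the tool pointing down it reaches from about 350 to 850 mm from the base axis. Payload 8.1 kg.
Tool frame: the origin (TCP) lies at the very end of the fingers, on their centre line; the grasp point (between the pads) lies 19 mm behind it (manip.hold_point_z is the z of the grasp point in the tool frame, in mm); z points along the fingers, y is the direction in which the jaws open and shut (so a half turn about z gives the same grasp; the last joint's range is limited). The gripper opens to 85 mm and grips with 20 to 120 N. Pads are 22 mm wide; open, the fingers measure 114 mm over their backs; the gripper's body (76 mm by 85 mm) begins 54 mm behind the grasp point. The pads swing forward as they close: fully open they stand 13 mm farther back than shut.
Start: joints at [1.149, 0.13, 1.488, -0, 1.523, -0.085], TCP at [198.26, 566.302, 231.292] pointing down, gripper open.
Joint ranges: [-2.96, 2.96], [-0.89, 2.26], [0.02, 2.5], [-1.34, 4.48], [0, 2.73], [-2.66, 2.66]. Speed limits (rad/s): [2.39, 2.39, 2.79, 3.14, 3.14, 3.14].

### API

Orientations are given as a unit quaternion [w, x, y, z].
In Python, from cell import manip gives the robot as it stands.
- The arm moves only by the tool send_rows, never from a script. Its argument "rows" is a list that holds one entry, the list of rows, each a list of 5 numbers: the shift along the tool's x, y, z in m, then the turn about the tool's z in degrees, then the finger opening in m, from 0 to 0.0854. In form: [[[dx, dy, dz, spin, gripper], ...]]. A call has exactly 8 rows; each row is the pose to reach, as a shift and turn from the pose commanded when the call began, along the tool's axes at that moment; what a row does not reach only later rows make up. A row lasts 1/12 s, in which the tool goes at most 41.7 mm and 7.16 degrees, less where a joint would pass 70% of its speed; a pose out of reach is approached as far as the arm can. A call with a gripper value outside its range is refused whole. The fingers move at their own pace and stop on an object; "grip_force" is the grip in N (left out, the last holds). Time passes only in rows, so rows that repeat a pose let the fingers close, or fill a call up. It gives the time, the measured TCP pose, the force and the opening at its end, in the units of the state.
- manip.get_state(): the state, without advancing time (a new reading comes with each control period).
- manip.grab_frame(name): name is "scene" or "top"; returns the picture (480x640x3 uint8, red, green, blue); there is no depth.
- manip.calibration(name): a dict with "camera_matrix" (3x3 intrinsics, pixels), "cam_to_world" (4x4, takes a point from camera to world coordinates). Camera axes: x right, y up, looking along -z (the intrinsics and any distortion apply to the point x, -y, -z); pixel columns grow to the right and rows downward; lengths in mm; the calibration is good to about 2 mm. A picture is of the moment at which its call begins. calibration takes no time and is no camera call.
- manip.hand_in(): hands the job in, once; it reports no verdict.
The state is a dict: "time": time; "qpos": joint angles; "qd": joint speeds; "joint_efforts": joint torques, N m; "position": TCP position; "orientation": TCP orientation; "contact_force": force on the tool from outside, world axes, zero at the start; "torque": the same for the moment, N m; "gripper_width": opening from 0.0 (shut) to 1.0 (fully open).
Only numpy, scipy, OpenCV 4.12 (cv2) and the standard library are available. Lean on these libraries where they do the work, as an engineer would, in place of code of your own. Each camera call takes 0.05 s, during which the arm holds its last target.

## Working session

There is one attempt and no reset: what is moved stays moved. The work goes in short steps, Python scripts to look and compute and a tool call to move; the robot and the scene stay as the last step left them, time stands still between calls to the robot, and variables do not carry over. Pictures are saved under pics/ and viewed, and the job is handed in when it is done.

Besides the shell and the picture viewer there is one more tool, called after "Call:" as a command line: name --argument value ..., lists and objects as JSON in quotes. send_rows: Moves the arm, as the interface text tells. Its arguments: {"type":"object","properties":{"rows":{"type":"array"},"grip_force":{"type":"number"}},"required":["rows"]}

```bash
mkdir -p pics; ls; python3 - <<'E'
from cell import manip
import cv2
print(manip.get_state(), manip.hold_point_z)
for n in ("scene","top"):
    f=manip.grab_frame(n); cv2.imwrite(f"pics/{n}0.png",f[:,:,::-1]); c=manip.calibration(n); print(n,c)
E
```

```text
pics
{'time': 0.0, 'qpos': array([ 1.14861530e+00,  1.31160248e-01,  1.48932059e+00, -1.01527616e-05,
        1.52296643e+00, -8.53680453e-02]), 'qd': array([ 0.00014767,  0.00056723, -0.00128357, -0.00012003, -0.00079799,
        0.00094163]), 'joint_efforts': array([-1.37294483e-03, -5.69413698e+01, -5.00538576e+01, -3.41372024e-04,
        1.52217963e-02,  6.55350300e-05]), 'position': array([198.02417515, 565.79110359, 230.2222808 ]), 'orientation': array([-2.27901242e-04,  1.67611281e-01,  9.85852727e-01, -8.98880153e-04]), 'contact_force': array([-0.89215327, -0.00827334,  0.36156774]), 'torque': array([ 0.02064668, -0.05049313,  0.02322793]), 'gripper_width': 1.0004754506682665} -18.700000000000003
scene {'camera_matrix': array([[523.70190467,   0.        , 316.06325235],
       [  0.        , 523.70190467, 239.90214953],
       [  0.        ,   0.        ,   1.        ]]), 'cam_to_world': array([[ 6.84777910e-01, -4.95321583e-01,  5.34542555e-01,
         1.29013730e+03],
       [ 7.28693365e-01,  4.56105641e-01, -5.10855775e-01,
        -6.63764449e+02],
       [ 9.23001657e-03,  7.39340363e-01,  6.73268619e-01,
         1.06375150e+03],
       [ 0.00000000e+00,  0.00000000e+00,  0.00000000e+00,
         1.00000000e+00]])}
top {'camera_matrix': array([[593.8945294 ,   0.        , 308.67972445],
       [  0.        , 593.8945294 , 234.65530507],
       [  0.        ,   0.        ,   1.        ]]), 'cam_to_world': array([[ 2.09095454e-02,  9.83160365e-01, -1.81544727e-01,
         3.13059895e+02],
       [-9.99774752e-01,  2.12225820e-02, -2.18315933e-04,
         6.90124244e+01],
       [ 3.63820828e-03,  1.81508399e-01,  9.83382664e-01,
         1.33153723e+03],
       [ 0.00000000e+00,  0.00000000e+00,  0.00000000e+00,
         1.00000000e+00]])}
```

View pics/scene0.png

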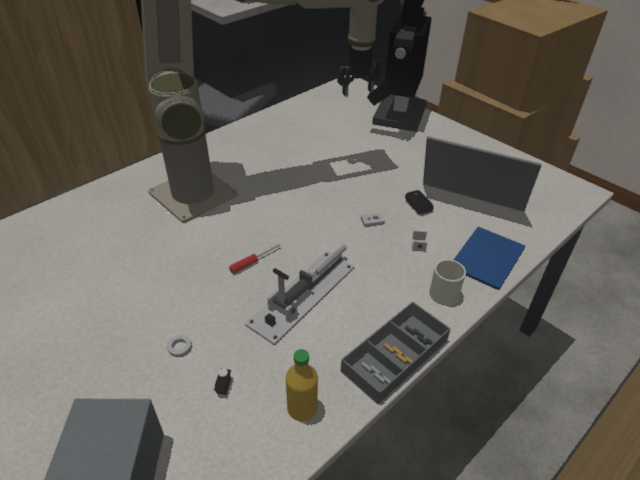

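View pics/top0.png

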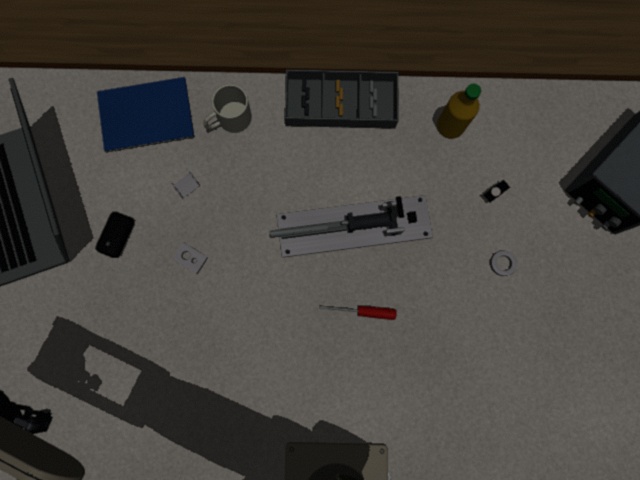

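The scene shows the fixture near the middle: lever bar at scene (281,274), shaft end near (343,250). In the top view the fixture spans (277,235) to (432,218), the plate is at (190,258) and the collar at (502,263). I'll zoom in on these.

```bash
cat > h.py <<'E'
import numpy as np, cv2
from cell import manip
def ray(n,u,v):
    c=manip.calibration(n);K=c["camera_matrix"];T=c["cam_to_world"]
    d=np.array([(u-K[0,2])/K[0,0],-(v-K[1,2])/K[1,1],-1.]);return T[:3,3],T[:3,:3]@d
def onz(n,u,v,z):
    o,d=ray(n,u,v);return o+d*(z-o[2])/d[2]
def proj(n,p):
    c=manip.calibration(n);K=c["camera_matrix"];T=c["cam_to_world"]
    q=T[:3,:3].T@(np.asarray(p,float)-T[:3,3]);return np.array([K[0,2]+K[0,0]*q[0]/-q[2],K[1,2]-K[1,1]*q[1]/-q[2]])
def two(pa,pb,na="scene",nb="top"):
    o1,d1=ray(na,*pa);o2,d2=ray(nb,*pb)
    s=np.linalg.lstsq(np.c_[d1,-d2],o2-o1,rcond=None)[0]
    a=o1+d1*s[0];b=o2+d2*s[1];return (a+b)/2,np.linalg.norm(a-b)
def crop(f,x0,y0,w,h,k,name):
    cv2.imwrite("pics/"+name,cv2.resize(f[y0:y0+h,x0:x0+w],None,fx=k,fy=k,interpolation=cv2.INTER_CUBIC))
def P():
    s=manip.get_state();print("t %.2f"%s["time"],"pos",s["position"].round(1),"q",s["orientation"].round(4),"F",s["contact_force"].round(1),"w %.3f"%s["gripper_width"],"qp",s["qpos"].round(3))
E
python3 - <<'E'
from h import *
t=cv2.imread("pics/top0.png");s=cv2.imread("pics/scene0.png")
t=cv2.convertScaleAbs(t,alpha=1.8)
crop(t,265,185,180,80,4,"c1.png");crop(t,150,160,80,120,5,"c2.png");crop(s,240,235,120,110,5,"c3.png");crop(s,350,200,60,40,8,"c4.png")
E
```

```text
(no output)
```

View pics/c1.png

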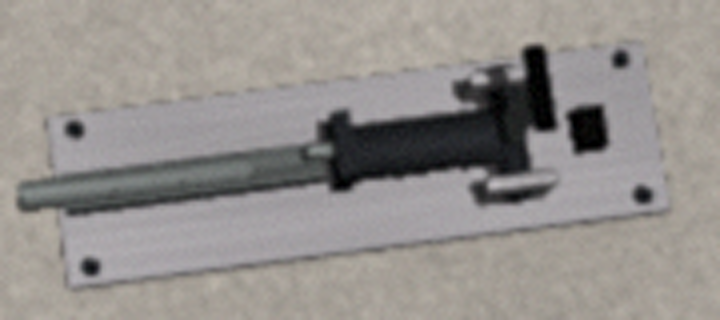

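View pics/c2.png

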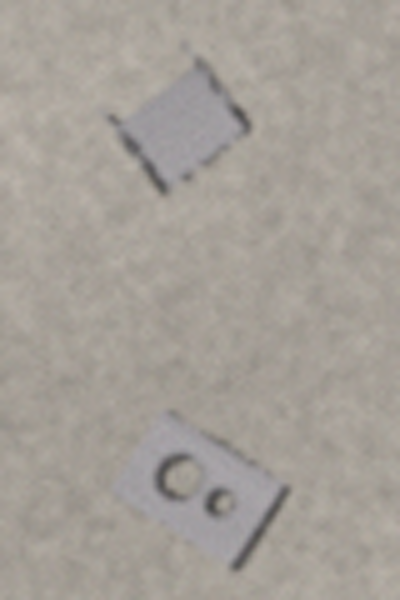

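View pics/c3.png

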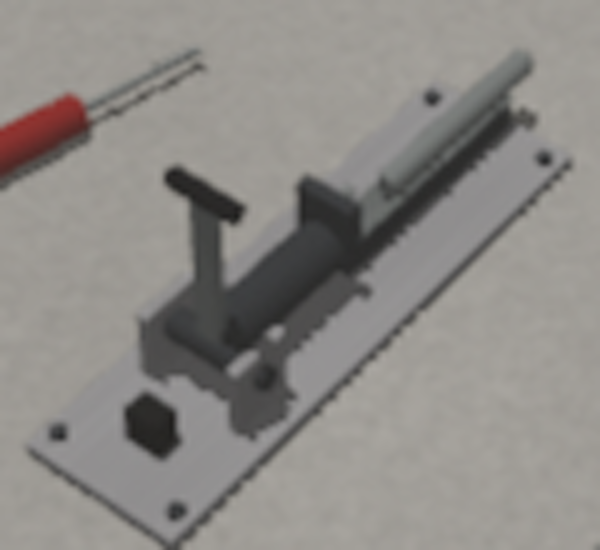

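View pics/c4.png

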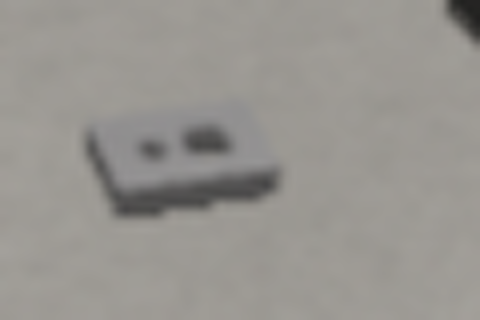

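```bash
python3 - <<'E'
from h import *
t=cv2.imread("pics/top0.png");s=cv2.imread("pics/scene0.png")
def cr(p,x0,y0,k): return ((p[0]+.5)/k-.5+x0,(p[1]+.5)/k-.5+y0)
C=[(47,118),(645,42),(668,208),(70,288)]
W=[onz("top",*cr(p,265,185,4),10) for p in C]
Hs=[onz("top",*cr(p,265,185,4),10) for p in [(75,129),(621,58),(644,195),(91,266)]]
print(np.round(W,1));print(np.round(Hs,1))
Wl=np.array(W)[:,:2]
# local: TL (+x?,+y): world up = +x
L=np.array([[50,255],[50,-90],[-50,-90],[-50,255]],float)
def fit(L,W):
    lc=L.mean(0);wc=W.mean(0);H=(L-lc).T@(W-wc);U,_,V=np.linalg.svd(H);R=V.T@np.diag([1,np.linalg.det(V.T@U.T)])@U.T
    t=wc-R@lc;print("ang",np.degrees(np.arctan2(R[1,0],R[0,0])),"t",t,"res",(L@R.T+t-W).round(1).tolist());return R,t
R,tt=fit(L,Wl)
Cs=[(32,450),(170,545),(572,160),None]
S=[onz("scene",*cr(p,240,235,5),10) for p in Cs[:3]];print("scene",np.round(S,1))
fit(np.array([[-50,-90],[50,-90],[50,255.]]),np.array(S)[:,:2])
hs=[onz("scene",*cr(p,240,235,5),10) for p in [(58,432),(177,511),(544,158),(432,97)]]; print("scene holes",np.round(hs,1))
# lever bar
print("bar",two(cr((205,194),240,235,5),cr((538,88),265,185,4)))
print("shaft end top z~40",onz("top",*cr((18,195),265,185,4),44))
# plate holes at z 14 (top rim)
for nm,p,q in [("big",(182,477),(206,138)),("small",(221,502),(152,149))]:
    print(nm,onz("top",*cr(p,150,160,5),14),onz("scene",*cr(q,350,200,8),14))
# plate corners top
Pc=[onz("top",*cr(p,150,160,5),14) for p in [(168,413),(288,488),(235,570),(112,487)]];print(np.round(Pc,1))
E
```

```text
[[ 603.   143.8   10. ]
 [ 655.  -197.4   10. ]
 [ 558.5 -209.    10. ]
 [ 505.6  127.9   10. ]]
[[ 596.9  127.7   10. ]
 [ 645.2 -183.5   10. ]
 [ 565.7 -195.5   10. ]
 [ 518.3  116.5   10. ]]
ang 8.742572026658584 t [ 593.03911996 -115.19485377] res [[0.7, 0.6], [1.2, 0.8], [-1.2, -2.8], [-0.7, 1.3]]
scene [[ 565.5 -213.1   10. ]
 [ 658.2 -199.5   10. ]
 [ 608.2  137.9   10. ]]
ang 8.834161106435658 t [ 598.00846396 -118.82241165] res [[-3.1, -2.3], [3.0, -0.6], [0.1, 2.9]]
scene holes [[ 565.3 -196.3   10. ]
 [ 644.7 -183.8   10. ]
 [ 596.3  127.4   10. ]
 [ 517.4  115.4   10. ]]
bar (array([ 593.42698744, -114.74893745,  148.55803797]), np.float64(0.9231648349876925))
shaft end top z~40 [551.7431784  156.55375398  44.        ]
big [504.02947649 343.08645113  14.        ] [504.15674023 342.95305607  14.        ]
small [493.11388363 324.99740752  14.        ] [494.36878176 322.39712508  14.        ]
[[533.  351.1  14. ]
 [500.1 295.4  14. ]
 [462.7 317.1  14. ]
 [498.8 374.1  14. ]]
```

```bash
cat >> h.py <<'E'
O=np.array([593.7,-115.3]);A=np.radians(8.75)
EX=np.array([np.cos(A),np.sin(A)]);EY=np.array([-np.sin(A),np.cos(A)])
def fx(x,y): return O+EX*x+EY*y
def loc(p): d=np.asarray(p)[:2]-O; return np.array([d@EX,d@EY])
def go(xy,z,head=None):
    """shift in tool axes (mm) and spin (deg) from the measured pose; head = heading of tool y in deg"""
    s=manip.get_state();w,a,b,c=s["orientation"]
    from scipy.spatial.transform import Rotation as Rn
    R=Rn.from_quat([a,b,c,w]).as_matrix();d=R.T@(np.array([*xy,z])-s["position"])
    h=np.degrees(np.arctan2(R[1,1],R[0,1]));sp=0 if head is None else -((head-h+180)%360-180)
    print("shift",d.round(1),"spin %.1f"%sp,"head now %.2f"%h)
E
python3 -c "
from h import *
P();go(fx(0,303),130,8.75)"
```

```text
t 0.10 pos [198.1 565.8 230.3] q [-2.000e-04  1.676e-01  9.859e-01 -8.000e-04] F [-0.5  0.4 -0.6] w 1.001 qp [ 1.149  0.131  1.489  0.     1.523 -0.085]
shift [-456.1 -244.5  100.7] spin 62.0 head now 70.70
```

Call:
send_rows --rows '[[[-0.456,-0.2445,0.1007,62,0],[-0.456,-0.2445,0.1007,62,0],[-0.456,-0.2445,0.1007,62,0],[-0.456,-0.2445,0.1007,62,0],[-0.456,-0.2445,0.1007,62,0],[-0.456,-0.2445,0.1007,62,0],[-0.456,-0.2445,0.1007,62,0],[-0.456,-0.2445,0.1007,62,0]]]' --grip_force 40

```text
time: 0.77
position: [420.0, 323.3, 167.0]
orientation: [-0.0, 0.622, 0.783, -0.0]
contact_force: [1.0, -0.0, -0.4]
gripper_width: 0.001
```

```bash
python3 -c "
from h import *
P();go(fx(0,303),130,8.75)"
```

```text
t 0.77 pos [420.  323.3 167. ] q [-1.000e-04  6.221e-01  7.829e-01 -2.000e-04] F [ 1.  -0.  -0.4] w 0.001 qp [ 0.559 -0.019  1.762  0.     1.399  0.331]
shift [-164.3   92.8   37. ] spin 4.3 head now 13.06
```

Call:
send_rows --rows '[[[-0.155,0.088,0.035,4.3,0],[-0.155,0.088,0.035,4.3,0],[-0.155,0.088,0.035,4.3,0],[-0.155,0.088,0.035,4.3,0],[-0.155,0.088,0.035,4.3,0],[-0.155,0.088,0.035,4.3,0],[-0.155,0.088,0.035,4.3,0],[-0.155,0.088,0.035,4.3,0]]]'

```text
time: 1.43
position: [540.1, 195.5, 132.5]
orientation: [-0.0, 0.649, 0.761, -0.0]
contact_force: [-0.2, -0.1, 0.2]
gripper_width: 0.001
```

```bash
python3 -c "
from h import *
P();go(fx(0,303),41,8.75)
import cv2
for n in ('top','scene'):
    f=cv2.convertScaleAbs(manip.grab_frame(n)[:,:,::-1],alpha=1.6)
    cv2.imwrite('pics/%s1.png'%n,f)
    u,v=proj(n,manip.get_state()['position']).astype(int);print(n,u,v)
    crop(f,u-50,v-50,100,100,6,n+'1c.png')
"
```

```text
t 1.43 pos [540.1 195.5 132.5] q [-4.000e-04  6.486e-01  7.611e-01 -1.000e-04] F [-0.2 -0.1  0.2] w 0.001 qp [2.580e-01 1.300e-01 1.672e+00 1.000e-03 1.340e+00 9.800e-02]
shift [-12.4   5.6  91.5] spin 0.4 head now 9.12
top 247 230
scene 353 212
```

View pics/scene1c.png

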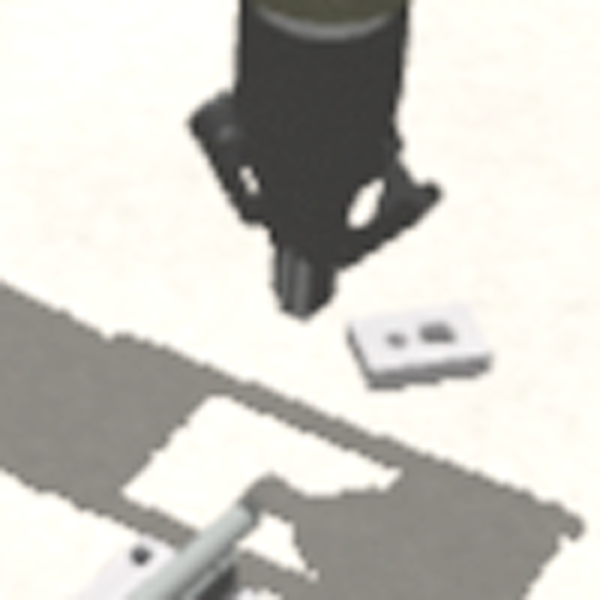

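View pics/top1c.png

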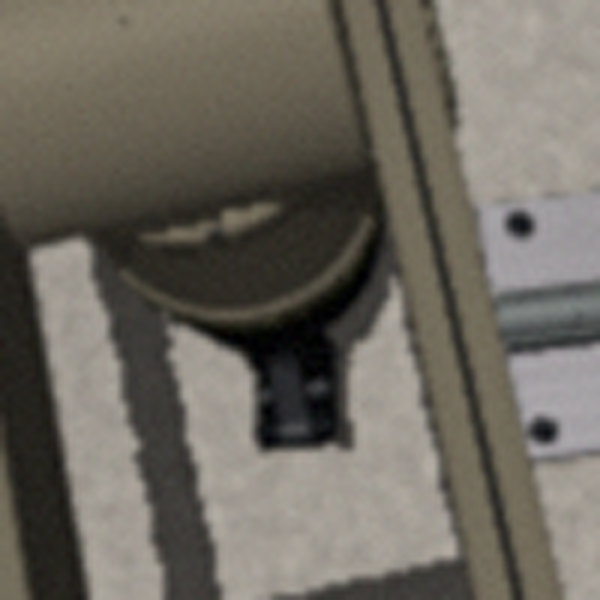

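Call:
send_rows --rows '[[[-0.0124,0.0056,0.04,0.4,0],[-0.0124,0.0056,0.08,0.4,0],[-0.0124,0.0056,0.0905,0.4,0],[-0.0124,0.0056,0.0905,0.4,0],[-0.0124,0.0056,0.0905,0.4,0],[-0.0124,0.0056,0.0905,0.4,0],[-0.0124,0.0056,0.0905,0.4,0],[-0.0124,0.0056,0.0905,0.4,0]]]'

```text
time: 2.2
position: [550.0, 184.0, 44.7]
orientation: [0.001, 0.651, 0.759, 0.002]
contact_force: [0.1, -0.2, -0.2]
gripper_width: -0.001
```

```bash
python3 -c "
from h import *
P();print(loc(manip.get_state()['position']));go(fx(0,155),42,8.75)"
```

```text
t 2.20 pos [550.  184.   44.7] q [0.0011 0.6512 0.7589 0.0016] F [ 0.1 -0.2 -0.2] w -0.001 qp [0.234 0.24  1.72  0.    1.177 0.082]
[  2.37525611 302.50099949]
shift [-147.5   -2.3    2.6] spin -0.0 head now 8.73
```

Call:
send_rows --rows '[[[-0.008,-0.002,0.002,0,0],[-0.014,-0.0023,0.0025,0,0],[-0.02,-0.0023,0.0025,0,0],[-0.03,-0.0023,0.0025,0,0],[-0.042,-0.0023,0.0025,0,0],[-0.054,-0.0023,0.0025,0,0],[-0.066,-0.0023,0.0025,0,0],[-0.078,-0.0023,0.0025,0,0]]]'

```text
time: 2.87
position: [558.1, 104.4, 39.7]
orientation: [0.0, 0.652, 0.759, 0.0]
contact_force: [-0.2, 2.3, 1.7]
gripper_width: -0.001
```

```bash
python3 -c "
from h import *
P();print(loc(manip.get_state()['position']));go(fx(0,151),42,8.75)"
```

```text
t 2.87 pos [558.1 104.4  39.7] q [0.     0.6516 0.7586 0.    ] F [-0.2  2.3  1.7] w -0.001 qp [ 0.095  0.22   1.754  0.     1.168 -0.057]
[ -1.74042081 222.59472093]
shift [-71.6   1.8  -2.3] spin -0.1 head now 8.68
```

Call:
send_rows --rows '[[[-0.01,0.0015,-0.0015,0,0],[-0.02,0.0015,-0.0015,0,0],[-0.03,0.0015,-0.0015,0,0],[-0.038,0.0015,-0.0015,0,0],[-0.046,0.0015,-0.0015,0,0],[-0.054,0.0015,-0.0015,0,0],[-0.06,0.0015,-0.0015,0,0],[-0.066,0.0015,-0.0015,0,0]]]'

```text
time: 3.53
position: [569.4, 40.3, 41.0]
orientation: [-0.0, 0.651, 0.759, -0.0]
contact_force: [0.9, 0.9, -1.4]
gripper_width: 0.003
```

```bash
python3 -c "
from h import *
P();print(loc(manip.get_state()['position']));go(fx(0,151),41,8.75)"
```

```text
t 3.53 pos [569.4  40.3  41. ] q [-1.000e-04  6.514e-01  7.587e-01 -1.000e-04] F [ 0.9  0.9 -1.4] w 0.003 qp [-0.019  0.226  1.744  0.     1.172 -0.171]
[ -0.37549378 157.50084429]
shift [-6.5  0.4  0. ] spin -0.0 head now 8.70
```

Slow press into the floor.

Call:
send_rows --rows '[[[-0.002,0,0,0,0],[-0.004,0,0,0,0],[-0.006,0,0,0,0],[-0.007,0,0,0,0],[-0.008,0,0,0,0],[-0.009,0,0,0,0],[-0.01,0,0,0,0],[-0.01,0,0,0,0]]]'

```text
time: 4.2
position: [570.5, 33.0, 41.0]
orientation: [-0.001, 0.651, 0.759, 0.001]
contact_force: [-1.8, 9.5, 0.8]
gripper_width: 0.0
```

```bash
python3 -c "
from h import *
P();print(loc(manip.get_state()['position']))"
```

```text
t 4.20 pos [570.5  33.   41. ] q [-0.0012  0.6512  0.7589  0.0009] F [-1.8  9.5  0.8] w 0.000 qp [-0.034  0.228  1.742  0.003  1.172 -0.188]
[ -0.34524589 150.04915205]
```

Call:
send_rows --rows '[[[-0.001,0,0,0,0],[-0.002,0,0,0,0],[-0.002,0,0,0,0],[-0.002,0,0,0,0],[-0.002,0,0,0,0],[-0.002,0,0,0,0],[-0.002,0,0,0,0],[-0.002,0,0,0,0]]]'

```text
time: 4.87
position: [570.5, 32.7, 41.0]
orientation: [-0.002, 0.651, 0.759, 0.001]
contact_force: [-2.6, 16.0, 1.9]
gripper_width: 0.001
```

```bash
python3 -c "
from h import *
P();print(loc(manip.get_state()['position']))"
```

```text
t 4.87 pos [570.5  32.7  41. ] q [-0.002   0.6509  0.7591  0.0015] F [-2.6 16.   1.9] w 0.001 qp [-0.036  0.228  1.742  0.005  1.173 -0.191]
[ -0.38013944 149.76359936]
```

Call:
send_rows --rows '[[[0.01,0,0,0,0],[0.015,0,-0.01,0,0],[0.015,0,-0.05,0,0],[0.015,0,-0.09,0,0],[0.01,0,-0.13,0,0],[-0.02,0,-0.13,0,0],[-0.06,0,-0.13,0,0],[-0.09,0,-0.13,0,0]]]'

```text
time: 5.53
position: [586.1, -62.0, 174.0]
orientation: [0.002, 0.651, 0.759, 0.0]
contact_force: [0.6, -0.0, -0.8]
gripper_width: 0.003
```

```bash
python3 -c "
from h import *
P();print(loc(manip.get_state()['position']));go(fx(0,25),144,8.75)
for n in ('top','scene'):
    f=cv2.convertScaleAbs(manip.grab_frame(n)[:,:,::-1],alpha=1.6)
    cv2.imwrite('pics/%s2.png'%n,f)
crop(f,240,225,120,120,5,'s2c.png')
"
```

```text
t 5.53 pos [586.1 -62.  174. ] q [2.300e-03 6.509e-01 7.591e-01 5.000e-04] F [ 0.6 -0.  -0.8] w 0.003 qp [-1.910e-01  1.300e-01  1.593e+00 -1.000e-03  1.413e+00 -3.440e-01]
[ 0.56895492 53.87497318]
shift [-28.8  -0.7  30.1] spin 0.0 head now 8.78
```

View pics/s2c.png

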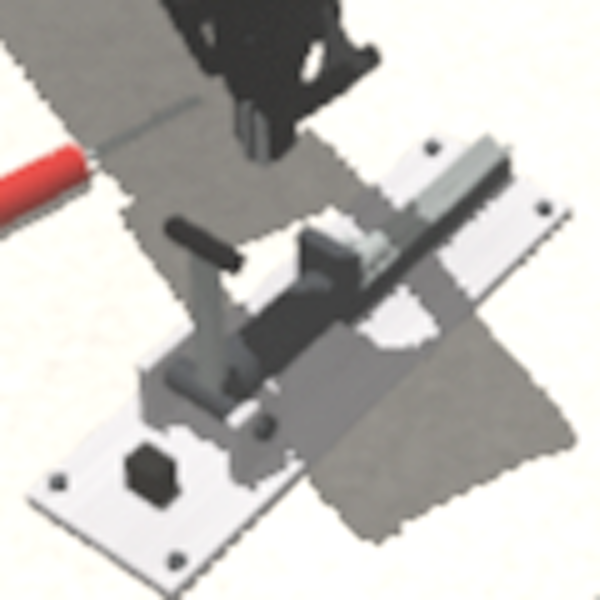

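Call:
send_rows --rows '[[[-0.015,-0.0007,0.01,0,0],[-0.0288,-0.0007,0.025,0,0],[-0.0288,-0.0007,0.03,0,0],[-0.0288,-0.0007,0.03,0,0],[-0.0288,-0.0007,0.03,0,0],[-0.0318,-0.0007,0.03,0,0],[-0.0348,-0.0007,0.03,0,0],[-0.0358,-0.0007,0.03,0,0]]]'

```text
time: 6.3
position: [590.1, -95.5, 142.0]
orientation: [0.001, 0.651, 0.759, 0.0]
contact_force: [-0.5, -0.4, -0.1]
gripper_width: -0.003
```

```bash
python3 -c "
from h import *
P();p=manip.get_state()['position'];l=loc(p);print(l)
for f in range(5,50,5):
    r=np.radians(f); print(f,'dx',round(-110*np.sin(r)+17-l[1],1),'dz',round(p[2]-(40+110*np.cos(r)),1))
"
```

```text
t 6.30 pos [590.1 -95.5 142. ] q [7.000e-04 6.511e-01 7.590e-01 3.000e-04] F [-0.5 -0.4 -0.1] w -0.003 qp [-0.246  0.18   1.598 -0.     1.362 -0.399]
[-0.50579762 20.1405845 ]
5 dx -12.7 dz -7.5
10 dx -22.2 dz -6.3
15 dx -31.6 dz -4.2
20 dx -40.8 dz -1.3
25 dx -49.6 dz 2.3
30 dx -58.1 dz 6.8
35 dx -66.2 dz 11.9
40 dx -73.8 dz 17.8
45 dx -80.9 dz 24.3
```

Call:
send_rows --rows '[[[-0.005,0,0,0,0],[-0.01,0,0,0,0],[-0.016,0,0,0,0],[-0.022,0,0,0,0],[-0.028,0,0,0,0],[-0.034,0,0.001,0,0],[-0.039,0,0.002,0,0],[-0.043,0,0.003,0,0]]]'

```text
time: 6.97
position: [596.1, -136.8, 137.4]
orientation: [-0.001, 0.651, 0.759, 0.001]
contact_force: [2.4, 7.3, -3.4]
gripper_width: 0.001
```

```bash
python3 -c "
from h import *
P();p=manip.get_state()['position'];l=loc(p);print(l)
for f in range(20,56,5):
    r=np.radians(f); print(f,'dx',round(-110*np.sin(r)+17-l[1],1),'dz',round(p[2]-(40+110*np.cos(r)),1))
"
```

```text
t 6.97 pos [ 596.1 -136.8  137.4] q [-0.0011  0.6512  0.7589  0.0009] F [ 2.4  7.3 -3.4] w 0.001 qp [-0.311  0.223  1.559  0.003  1.362 -0.464]
[ -0.93171861 -21.64458419]
20 dx 1.0 dz -6.0
25 dx -7.8 dz -2.3
30 dx -16.4 dz 2.1
35 dx -24.4 dz 7.3
40 dx -32.1 dz 13.1
45 dx -39.1 dz 19.6
50 dx -45.6 dz 26.7
55 dx -51.5 dz 34.3
```

Call:
send_rows --rows '[[[-0.005,0.001,0,0,0],[-0.01,0.001,0,0,0],[-0.015,0.001,0.002,0,0],[-0.02,0.001,0.005,0,0],[-0.025,0.001,0.008,0,0],[-0.03,0.001,0.012,0,0],[-0.035,0.001,0.015,0,0],[-0.038,0.001,0.017,0,0]]]'

```text
time: 7.63
position: [601.9, -174.2, 119.7]
orientation: [-0.002, 0.651, 0.759, 0.0]
contact_force: [-2.1, 8.0, -2.4]
gripper_width: 0.002
```

```bash
python3 -c "
from h import *
P();p=manip.get_state()['position'];l=loc(p);print(l, 'phi',np.degrees(np.arcsin((17-l[1])/110)))
f=cv2.convertScaleAbs(manip.grab_frame('scene')[:,:,::-1],alpha=1.6);crop(f,220,200,140,140,5,'s3c.png')
"
```

```text
t 7.63 pos [ 601.9 -174.2  119.7] q [-2.100e-03  6.513e-01  7.588e-01  3.000e-04] F [-2.1  8.  -2.4] w 0.002 qp [-0.365  0.279  1.526  0.002  1.34  -0.517]
[ -0.89193373 -59.44519777] phi 44.023738444388755
```

View pics/s3c.png

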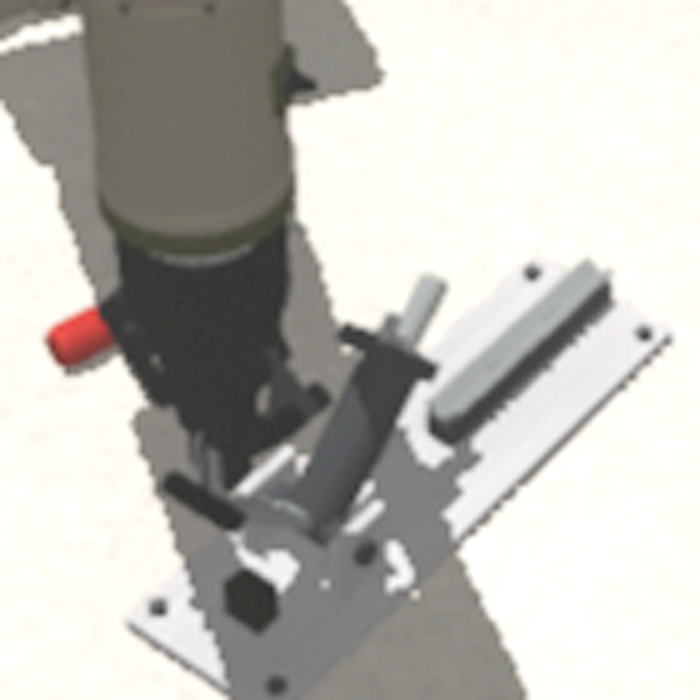

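Call:
send_rows --rows '[[[0.006,0,-0.005,0,0],[0.006,0,-0.03,0,0],[0.003,0,-0.036,0,0],[-0.02,0,-0.036,0,0],[-0.025,0,-0.036,0,0],[-0.025,0,-0.025,0,0],[-0.025,0,-0.015,0,0],[-0.025,0,-0.012,0,0]]]'

```text
time: 8.35
position: [604.9, -199.0, 129.6]
orientation: [-0.002, 0.651, 0.759, -0.001]
contact_force: [-1.1, -0.1, -1.0]
gripper_width: -0.003
```

```bash
python3 -c "
from h import *
P();p=manip.get_state()['position'];l=loc(p);print(l)
for f in range(45,94,5):
    r=np.radians(f); print(f,'dx',round(-110*np.sin(r)-2-l[1],1),'dz',round(p[2]-(46+110*np.cos(r)),1))
"
```

```text
t 8.35 pos [ 604.9 -199.   129.6] q [-2.200e-03  6.515e-01  7.587e-01 -5.000e-04] F [-1.1 -0.1 -1. ] w -0.003 qp [-0.398  0.298  1.485  0.     1.363 -0.55 ]
[ -1.66100055 -84.41650195]
45 dx 4.6 dz 5.8
50 dx -1.8 dz 12.9
55 dx -7.7 dz 20.5
60 dx -12.8 dz 28.6
65 dx -17.3 dz 37.1
70 dx -20.9 dz 46.0
75 dx -23.8 dz 55.1
80 dx -25.9 dz 64.5
85 dx -27.2 dz 74.0
90 dx -27.6 dz 83.6
```

Call:
send_rows --rows '[[[0,0.0015,0.004,0,0],[0,0.0015,0.009,0,0],[-0.002,0.0015,0.015,0,0],[-0.006,0.0015,0.021,0,0],[-0.01,0.0015,0.027,0,0],[-0.013,0.0015,0.033,0,0],[-0.016,0.0015,0.039,0,0],[-0.019,0.0015,0.045,0,0]]]'

```text
time: 9.02
position: [612.8, -223.3, 91.7]
orientation: [0.005, 0.652, 0.758, -0.001]
contact_force: [-3.1, -15.9, 11.5]
gripper_width: 0.002
```

```bash
python3 -c "
from h import *
P();p=manip.get_state()['position'];l=loc(p);print(l)
for f in range(65,94,5):
    r=np.radians(f); print(f,'dx',round(-110*np.sin(r)-2-l[1],1),'dz',round(p[2]-(46+110*np.cos(r)),1))
"
```

```text
t 9.02 pos [ 612.8 -223.3   91.7] q [ 0.0047  0.6518  0.7584 -0.0014] F [ -3.1 -15.9  11.5] w 0.002 qp [-0.425  0.361  1.48  -0.006  1.293 -0.575]
[   2.44251751 -109.69462932]
65 dx 8.0 dz -0.8
70 dx 4.3 dz 8.1
75 dx 1.4 dz 17.2
80 dx -0.6 dz 26.6
85 dx -1.9 dz 36.1
90 dx -2.3 dz 45.7
```

Call:
send_rows --rows '[[[0.0,0,-0.01,0,0],[0.0,0,-0.025,0,0],[0.0,0,-0.03,0,0],[0.0,0,-0.03,0,0],[0.0,0,-0.03,0,0],[0.0,0,-0.03,0,0],[0.0,0,-0.03,0,0],[0.0,0,-0.03,0,0]]]'

```text
time: 9.68
position: [610.5, -218.2, 117.1]
orientation: [-0.001, 0.651, 0.759, -0.0]
contact_force: [-0.2, 0.3, -0.4]
gripper_width: -0.003
```

```bash
python3 -c "
from h import *
P();p=manip.get_state()['position'];l=loc(p);print(l)
f=cv2.convertScaleAbs(manip.grab_frame('scene')[:,:,::-1],alpha=1.6);crop(f,220,200,140,140,5,'s4c.png')
f=cv2.convertScaleAbs(manip.grab_frame('top')[:,:,::-1],alpha=1.6);crop(f,340,160,100,100,6,'t4c.png')
"
```

```text
t 9.68 pos [ 610.5 -218.2  117.1] q [-7.000e-04  6.513e-01  7.588e-01 -2.000e-04] F [-0.2  0.3 -0.4] w -0.003 qp [-0.422  0.335  1.463 -0.     1.345 -0.575]
[   0.91053292 -104.26657532]
```

View pics/s4c.png

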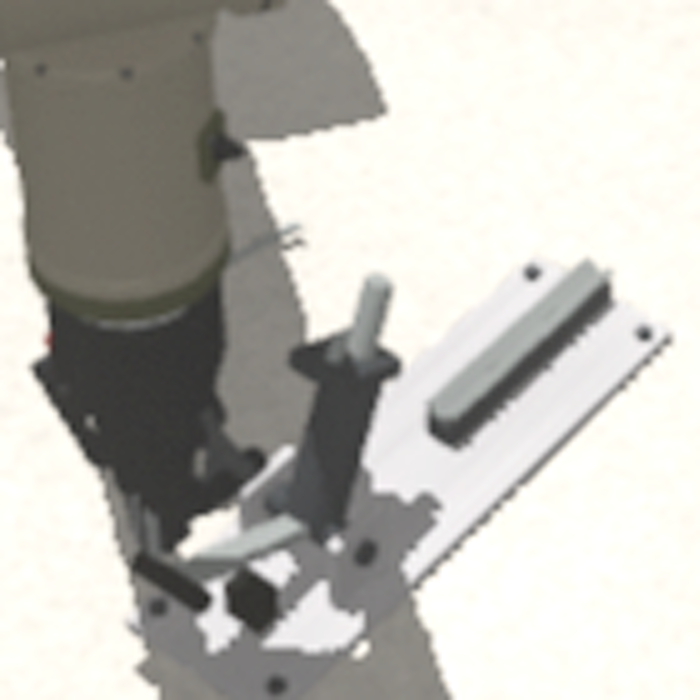

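View pics/t4c.png

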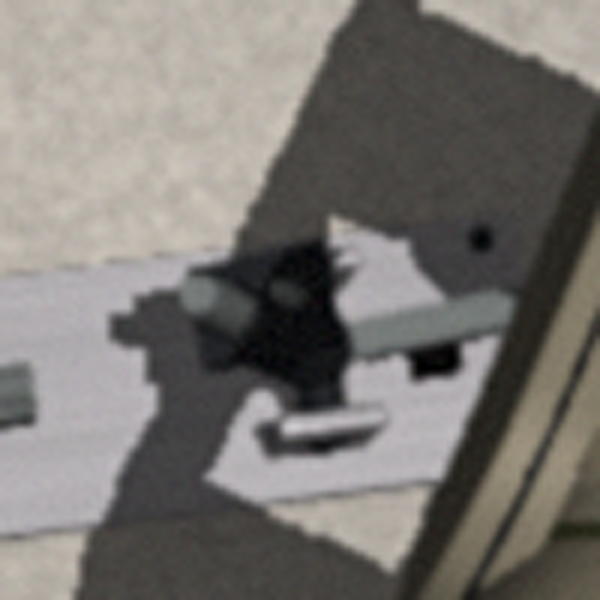

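```bash
python3 -c "
from h import *
P();p=manip.get_state()['position'];l=loc(p);print(l)
for f in range(55,96,5):
    r=np.radians(f); print(f,'dx',round(-110*np.sin(r)+4-l[1],1),'dz',round(p[2]-(46+110*np.cos(r)),1))
"
```

```text
t 9.78 pos [ 610.6 -218.4  117.5] q [-5.000e-04  6.514e-01  7.588e-01 -1.000e-04] F [ 0.6 -0.3  0.5] w -0.004 qp [-0.423  0.335  1.462  0.     1.345 -0.575]
[   1.03783934 -104.46857623]
55 dx 18.4 dz 8.4
60 dx 13.2 dz 16.5
65 dx 8.8 dz 25.0
70 dx 5.1 dz 33.8
75 dx 2.2 dz 43.0
80 dx 0.1 dz 52.4
85 dx -1.1 dz 61.9
90 dx -1.5 dz 71.5
95 dx -1.1 dz 81.1
```

Call:
send_rows --rows '[[[0.012,-0.001,0.003,0,0],[0.013,-0.001,0.01,0,0],[0.012,-0.001,0.016,0,0],[0.01,-0.001,0.022,0,0],[0.008,-0.001,0.027,0,0],[0.006,-0.001,0.033,0,0],[0.004,-0.001,0.039,0,0],[0.003,-0.001,0.044,0,0]]]'

```text
time: 10.45
position: [609.5, -216.9, 73.8]
orientation: [0.0, 0.652, 0.759, -0.0]
contact_force: [-1.8, -2.5, 4.7]
gripper_width: -0.002
```

```bash
python3 -c "
from h import *
P();p=manip.get_state()['position'];l=loc(p);print(l)
for f in range(65,96,5):
    r=np.radians(f); print(f,'dx',round(-110*np.sin(r)+4-l[1],1),'dz',round(p[2]-(46+110*np.cos(r)),1))
"
```

```text
t 10.45 pos [ 609.5 -216.9   73.8] q [ 4.000e-04  6.516e-01  7.586e-01 -3.000e-04] F [-1.8 -2.5  4.7] w -0.002 qp [-4.210e-01  3.730e-01  1.499e+00 -1.000e-03  1.269e+00 -5.720e-01]
[   0.19666234 -102.8693323 ]
65 dx 7.2 dz -18.7
70 dx 3.5 dz -9.9
75 dx 0.6 dz -0.7
80 dx -1.5 dz 8.7
85 dx -2.7 dz 18.2
90 dx -3.1 dz 27.8
95 dx -2.7 dz 37.4
```

Call:
send_rows --rows '[[[0,0,0.005,0,0],[-0.001,0,0.01,0,0],[-0.002,0,0.015,0,0],[-0.003,0,0.019,0,0],[-0.003,0,0.023,0,0],[-0.003,0,0.026,0,0],[-0.003,0,0.028,0,0],[-0.003,0,0.03,0,0]]]'

```text
time: 11.12
position: [610.2, -218.6, 45.4]
orientation: [0.0, 0.651, 0.759, 0.0]
contact_force: [-9.7, 3.3, 25.8]
gripper_width: -0.002
```

```bash
python3 -c "
from h import *
P();p=manip.get_state()['position'];l=loc(p);print(l)
"
```

```text
t 11.12 pos [ 610.2 -218.6   45.4] q [0.000e+00 6.513e-01 7.588e-01 1.000e-04] F [-9.7  3.3 25.8] w -0.002 qp [-0.423  0.409  1.509  0.     1.223 -0.575]
[   0.59118154 -104.62930751]
```

Call:
send_rows --rows '[[[0,0,-0.03,0,0],[0,0,-0.07,0,0],[0,0,-0.11,0,0],[0,0,-0.15,0,0],[0,0,-0.18,0,0.0],[0,0.01,-0.18,0,0.0],[0.0,0.04,-0.18,0,0.0],[0.0,0.08,-0.18,0,0]]]'

```text
time: 11.78
position: [688.5, -206.9, 225.2]
orientation: [-0.0, 0.652, 0.758, 0.0]
contact_force: [0.1, -0.4, 0.1]
gripper_width: 0.003
```

```bash
python3 -c "
from h import *
P();p=manip.get_state()['position'];l=loc(p);print(l);go((498.9,334.4),200,59.5)
"
```

```text
t 11.78 pos [ 688.5 -206.9  225.2] q [-0.      0.652   0.7582  0.    ] F [ 0.1 -0.4  0.1] w 0.003 qp [-0.363  0.459  1.107  0.     1.575 -0.514]
[  79.80401789 -104.95752914]
shift [ 563.6 -106.4   25.2] spin -50.9 head now 8.61
```

Call:
send_rows --rows '[[[0.5636,-0.1064,0,-51,0.085],[0.5636,-0.1064,0,-51,0.085],[0.5636,-0.1064,0,-51,0.085],[0.5636,-0.1064,0,-51,0.085],[0.5636,-0.1064,0,-51,0.085],[0.5636,-0.1064,0,-51,0.085],[0.5636,-0.1064,0,-51,0.085],[0.5636,-0.1064,0,-51,0.085]]]'

```text
time: 12.45
position: [576.4, 109.9, 223.1]
orientation: [-0.001, 0.257, 0.966, -0.0]
contact_force: [1.2, -0.0, 0.3]
gripper_width: 0.998
```

```bash
python3 -c "
from h import *
P();go((498.9,334.4),150,59.5)
"
```

```text
t 12.45 pos [576.4 109.9 223.1] q [-1.100e-03  2.572e-01  9.663e-01 -1.000e-04] F [ 1.2 -0.   0.3] w 0.998 qp [ 1.010e-01  1.010e-01  1.535e+00  1.000e-03  1.508e+00 -9.500e-01]
shift [178.7 156.3  73.4] spin 0.7 head now 60.19
```

Call:
send_rows --rows '[[[0.165,0.145,0.073,0.7,0.085],[0.165,0.145,0.073,0.7,0.085],[0.165,0.145,0.073,0.7,0.085],[0.165,0.145,0.073,0.7,0.085],[0.165,0.145,0.073,0.7,0.085],[0.165,0.145,0.073,0.7,0.085],[0.165,0.145,0.073,0.7,0.085],[0.165,0.145,0.073,0.7,0.085]]]'

```text
time: 13.12
position: [507.0, 317.1, 149.5]
orientation: [-0.001, 0.266, 0.964, -0.001]
contact_force: [0.2, 0.7, 0.7]
gripper_width: 0.994
```

```bash
python3 -c "
from h import *
P();go((498.9,334.4),4,59.5)
f=cv2.convertScaleAbs(manip.grab_frame('scene')[:,:,::-1],alpha=1.6);crop(f,240,180,160,150,5,'s5c.png')
f=cv2.convertScaleAbs(manip.grab_frame('top')[:,:,::-1],alpha=1.6);crop(f,265,180,180,90,4,'t5c.png')
"
```

```text
t 13.12 pos [507.  317.1 149.5] q [-0.0013  0.2656  0.9641 -0.0011] F [0.2 0.7 0.7] w 0.994 qp [ 0.473  0.179  1.585  0.     1.38  -0.56 ]
shift [ 15.5  11.1 145.5] spin -0.3 head now 59.19
```

View pics/s5c.png

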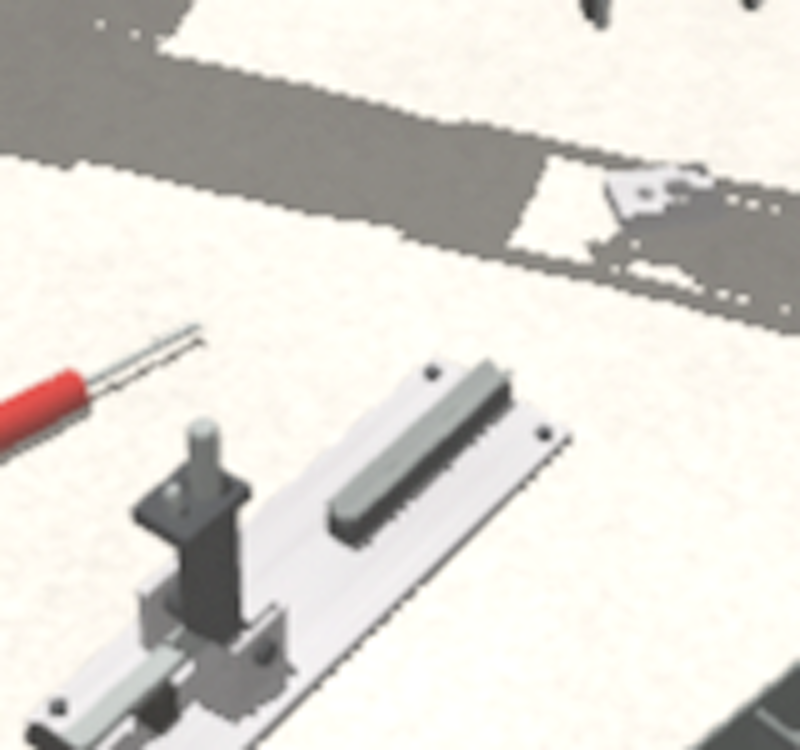

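View pics/t5c.png

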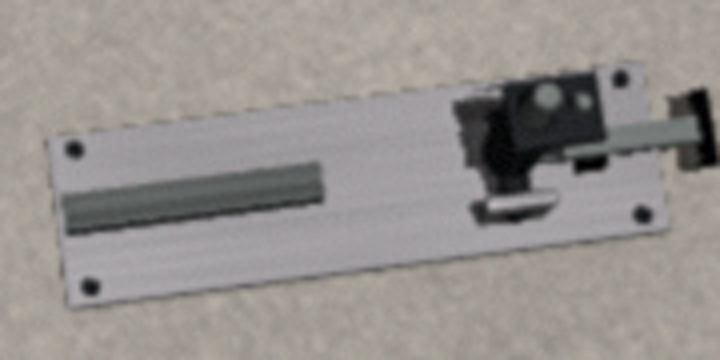

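```bash
python3 -c "
from h import *
def cr(p,x0,y0,k): return ((p[0]+.5)/k-.5+x0,(p[1]+.5)/k-.5+y0)
a=cr((204,429),240,180,5);b=cr((547,97),265,180,4)
print('shaft',onz('top',*b,180),onz('scene',*a,180),two(a,b),fx(0,0))
c=cr((586,102),265,180,4);d=cr((174,492),240,180,5);print('pin',onz('top',*c,155),onz('scene',*d,155),two(d,c),fx(0,-22))
print(two(cr((152,512),0,0,1),cr((152,512),0,0,1))[1]>0)
"
```

```text
shaft [ 591.96707094 -114.02895075  180.        ] [ 596.65133717 -117.21795432  180.        ] (array([ 593.11828608, -114.61464933,  175.60430118]), np.float64(0.28465024025628644)) [ 593.7 -115.3]
pin [ 595.84232409 -137.82678286  155.        ] [ 599.65071384 -139.70157013  155.        ] (array([ 596.88167255, -138.09674572,  151.66719667]), np.float64(0.7914894534238066)) [ 597.0467145  -137.04395323]
True
```

Call:
send_rows --rows '[[[0.0153,0.011,0.03,-0.3,0.085],[0.0153,0.011,0.06,-0.3,0.085],[0.0153,0.011,0.09,-0.3,0.085],[0.0153,0.011,0.11,-0.3,0.085],[0.0153,0.011,0.12,-0.3,0.085],[0.0153,0.011,0.12,-0.3,0.085],[0.0153,0.011,0.12,-0.3,0.085],[0.0153,0.011,0.12,-0.3,0.085]]]' --grip_force 20

```text
time: 13.88
position: [503.3, 333.8, 33.4]
orientation: [0.001, 0.265, 0.964, 0.001]
contact_force: [0.3, 0.5, -0.2]
gripper_width: 0.998
```

```bash
python3 -c "
from h import *
P();go((498.9,334.4),1,59.5)
f=cv2.convertScaleAbs(manip.grab_frame('scene')[:,:,::-1],alpha=1.6);crop(f,310,160,120,100,6,'s6c.png')
"
```

```text
t 13.88 pos [503.3 333.8  33.4] q [0.0012 0.2651 0.9642 0.0011] F [ 0.3  0.5 -0.2] w 0.998 qp [ 0.501  0.314  1.654 -0.     1.17  -0.534]
shift [ 4.2 -1.8 32.4] spin -0.2 head now 59.26
```

View pics/s6c.png

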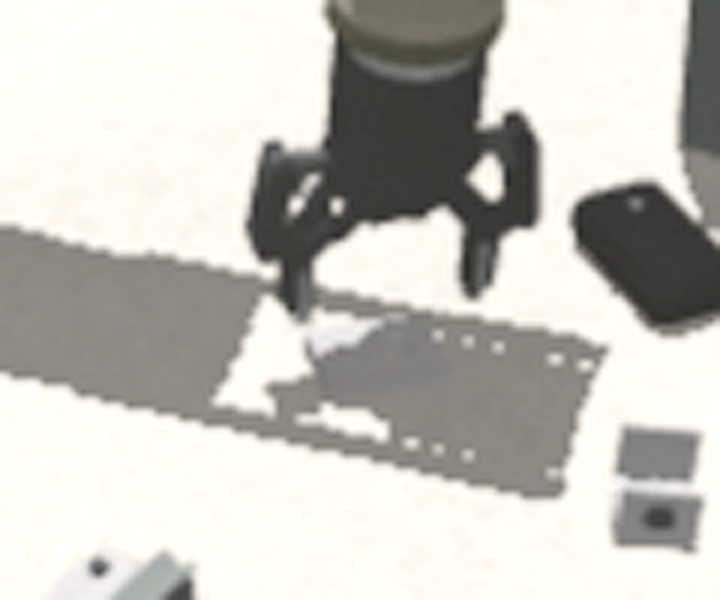

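Call:
send_rows --rows '[[[0.0042,-0.0018,0.012,-0.2,0.085],[0.0042,-0.0018,0.024,-0.2,0.085],[0.0042,-0.0018,0.032,-0.2,0.085],[0.0042,-0.0018,0.032,-0.2,0.085],[0.0042,-0.0018,0.032,-0.2,0.085],[0.0042,-0.0018,0.032,-0.2,0.06],[0.0042,-0.0018,0.032,-0.2,0.06],[0.0042,-0.0018,0.032,-0.2,0.06]]]' --grip_force 20

```text
time: 14.6
position: [497.5, 334.4, -0.3]
orientation: [0.0, 0.263, 0.965, 0.0]
contact_force: [1.3, 0.8, -1.1]
gripper_width: 0.767
```

```bash
python3 -c "
from h import *
P();go((498.9,334.4),1,59.5)
"
```

```text
t 14.60 pos [ 4.975e+02  3.344e+02 -3.000e-01] q [4.000e-04 2.630e-01 9.648e-01 4.000e-04] F [ 1.3  0.8 -1.1] w 0.767 qp [ 0.506  0.353  1.675 -0.     1.112 -0.532]
shift [-1.2  0.7 -1.3] spin 0.0 head now 59.51
```

Call:
send_rows --rows '[[[0,0,0,0,0.06],[0,0,0,0,0.06],[0,0,0,0,0.085],[0,0,0,0,0.085],[0,0,0,0,0.085],[0,0,-0.015,0,0.085],[0,0,-0.035,0,0.085],[0,0,-0.04,0,0.085]]]'

```text
time: 15.27
position: [498.5, 334.9, 41.9]
orientation: [0.001, 0.263, 0.965, 0.001]
contact_force: [0.6, 0.4, 1.3]
gripper_width: 0.992
```

```bash
python3 -c "
from h import *
P();go((497.5,334.4),40,-30.5)
"
```

```text
t 15.27 pos [498.5 334.9  41.9] q [0.0013 0.263  0.9648 0.0012] F [0.6 0.4 1.3] w 0.992 qp [ 0.506  0.295  1.661  0.     1.183 -0.532]
shift [ 0.6 -1.   1.9] spin 90.0 head now 59.51
```

Call:
send_rows --rows '[[[0,0,0,90,0.085],[0,0,0,90,0.085],[0,0,0,90,0.085],[0,0,0,90,0.085],[0,0,0,90,0.085],[0,0,0,90,0.085],[0,0,0,90,0.085],[0,0,0,90,0.085]]]'

```text
time: 15.93
position: [496.9, 334.0, 38.6]
orientation: [-0.0, 0.696, 0.718, -0.0]
contact_force: [-0.6, 0.3, 0.3]
gripper_width: 0.994
```

```bash
python3 -c "
from h import *
P();go((498.5,334.9),40,-30.5)
"
```

```text
t 15.93 pos [496.9 334.   38.6] q [-0.000e+00  6.955e-01  7.185e-01 -1.000e-04] F [-0.6  0.3  0.3] w 0.994 qp [ 0.506  0.298  1.663 -0.     1.181  0.474]
shift [ 0.8  1.7 -1.4] spin 32.4 head now 1.86
```

Call:
send_rows --rows '[[[0,0,0,32.7,0.085],[0,0,0,32.7,0.085],[0,0,0,32.7,0.085],[0,0,0,32.7,0.085],[0,0,0,32.7,0.085],[0,0,0.02,32.7,0.085],[0,0,0.035,32.7,0.085],[0,0,0.039,32.7,0.085]]]'

```text
time: 16.6
position: [495.2, 333.1, -2.9]
orientation: [-0.0, 0.868, 0.496, -0.002]
contact_force: [-0.2, -0.7, -0.8]
gripper_width: 0.995
```

```bash
python3 -c "
from h import *
P();P();go((498.5,334.9),1,-30.5)
"
```

```text
t 16.60 pos [495.2 333.1  -2.9] q [-0.      0.8681  0.4963 -0.002 ] F [-0.2 -0.7 -0.8] w 0.995 qp [ 0.506  0.355  1.679 -0.     1.112  1.038]
t 16.60 pos [495.2 333.1  -2.9] q [-0.      0.8681  0.4963 -0.002 ] F [-0.2 -0.7 -0.8] w 0.995 qp [ 0.506  0.355  1.679 -0.     1.112  1.038]
shift [ 3.3  1.9 -4. ] spin 0.0 head now -30.49
```

Call:
send_rows --rows '[[[0,0,-0.001,0,0.085],[0,0,-0.001,0,0.085],[0,0,-0.001,0,0.085],[0,0,-0.001,0,0.085],[0,0,-0.001,0,0.085],[0,0,-0.001,0,0.085],[0,0,-0.001,0,0.085],[0,0,-0.001,0,0.085]]]'

```text
time: 17.27
position: [497.1, 334.2, 1.4]
orientation: [0.0, 0.868, 0.496, 0.0]
contact_force: [0.3, -0.0, -0.3]
gripper_width: 0.994
```

```bash
python3 -c "
from h import *
P();go((498.5,334.9),1,-30.5)
"
```

```text
t 17.27 pos [497.1 334.2   1.4] q [0.000e+00 8.682e-01 4.963e-01 2.000e-04] F [ 0.3 -0.  -0.3] w 0.994 qp [ 0.506  0.35   1.676 -0.     1.115  1.038]
shift [1.3 0.8 0.4] spin 0.0 head now -30.49
```

Call:
send_rows --rows '[[[0,0,0,0,0.04],[0,0,0,0,0.04],[0,0,0,0,0.04],[0,0,0,0,0.03],[0,0,0,0,0.03],[0,0,0,0,0.03],[0,0,0,0,0.03],[0,0,0,0,0.03]]]' --grip_force 40

```text
time: 17.93
position: [497.2, 334.2, 1.3]
orientation: [0.0, 0.868, 0.496, 0.0]
contact_force: [0.1, 0.2, 2.7]
gripper_width: 0.502
```

```bash
python3 -c "
from h import *
P()
"
```

```text
t 17.93 pos [497.2 334.2   1.3] q [0.000e+00 8.681e-01 4.963e-01 2.000e-04] F [0.1 0.2 2.7] w 0.502 qp [ 0.506  0.351  1.675 -0.     1.115  1.038]
```

Call:
send_rows --rows '[[[0,0,-0.01,0,0.03],[0,0,-0.03,0,0.03],[0,0,-0.06,0,0.03],[0,0,-0.1,0,0.03],[0,0,-0.14,0,0.03],[0,0,-0.18,0,0.03],[0,0,-0.21,0,0.03],[0,0,-0.21,0,0.03]]]'

```text
time: 18.6
position: [500.2, 335.9, 220.9]
orientation: [0.0, 0.868, 0.496, 0.006]
contact_force: [1.3, 0.6, 0.6]
gripper_width: 0.501
```

```bash
python3 -c "
from h import *
P();go(fx(0,-10),212,8.75)
f=cv2.convertScaleAbs(manip.grab_frame('scene')[:,:,::-1],alpha=1.6);u,v=proj('scene',manip.get_state()['position']).astype(int);crop(f,u-50,v-50,100,100,6,'s7c.png')
"
```

```text
t 18.60 pos [500.2 335.9 220.9] q [1.000e-04 8.681e-01 4.963e-01 6.400e-03] F [1.3 0.6 0.6] w 0.501 qp [ 0.506  0.13   1.508 -0.     1.491  1.038]
shift [-349.3  315.7    7.1] spin -39.2 head now -30.48
```

View pics/s7c.png

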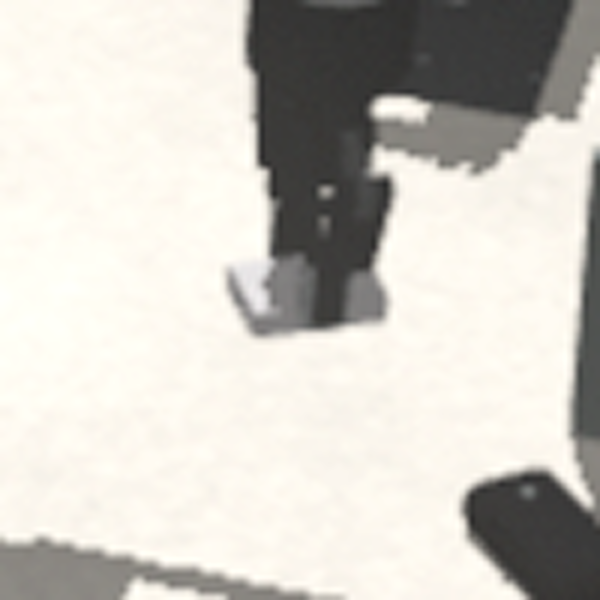

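Call:
send_rows --rows '[[[-0.026,0.0237,0,-6,0.03],[-0.052,0.047,0,-12,0.03],[-0.079,0.071,0,-18,0.03],[-0.105,0.095,0,-24,0.03],[-0.131,0.118,0,-30,0.03],[-0.157,0.142,0,-36,0.03],[-0.183,0.166,0,-39.2,0.03],[-0.21,0.19,0,-39.2,0.03]]]'

```text
time: 19.32
position: [553.1, 55.2, 209.5]
orientation: [-0.001, 0.65, 0.76, -0.001]
contact_force: [0.6, 0.0, -1.2]
gripper_width: 0.505
```

```bash
python3 -c "
from h import *
P();go(fx(0,-10),217,8.75)
"
```

```text
t 19.32 pos [553.1  55.2 209.5] q [-0.0011  0.6498  0.7601 -0.0009] F [ 0.6  0.  -1.2] w 0.505 qp [ 0.007  0.025  1.639  0.     1.48  -0.149]
shift [-184.7   13.5   -7.6] spin 0.2 head now 8.95
```

Call:
send_rows --rows '[[[-0.02,0.002,-0.005,0.2,0.03],[-0.045,0.004,-0.006,0.2,0.03],[-0.07,0.006,-0.006,0.2,0.03],[-0.095,0.008,-0.006,0.2,0.03],[-0.12,0.01,-0.006,0.2,0.03],[-0.145,0.012,-0.006,0.2,0.03],[-0.165,0.0135,-0.006,0.2,0.03],[-0.175,0.0135,-0.006,0.2,0.03]]]'

```text
time: 19.98
position: [593.2, -116.4, 215.3]
orientation: [-0.001, 0.653, 0.757, -0.001]
contact_force: [0.4, 0.8, -2.1]
gripper_width: 0.505
```

Call:
send_rows --rows '[[[0,0,0,0,0.03],[0,0,0,0,0.03],[0,0,0,0,0.03],[0,0,0,0,0.03],[0,0,0,0,0.03],[0,0,0,0,0.03],[0,0,0,0,0.03],[0,0,0,0,0.03]]]'

```text
time: 20.65
position: [594.1, -113.8, 217.2]
orientation: [0.0, 0.653, 0.758, 0.0]
contact_force: [-0.4, 1.0, -0.8]
gripper_width: 0.498
```

```bash
python3 -c "
from h import *
P();print(loc(manip.get_state()['position']));go(fx(0,-10),185,8.75)
for n,m in(('scene','s8'),('top','t8')):
    f=cv2.convertScaleAbs(manip.grab_frame(n)[:,:,::-1],alpha=1.6);u,v=proj(n,[593,-115,180]).astype(int);print(u,v);crop(f,u-40,v-40,80,80,9,m+'.png')
"
```

```text
t 20.65 pos [ 594.1 -113.8  217.2] q [1.000e-04 6.525e-01 7.578e-01 0.000e+00] F [-0.4  1.  -0.8] w 0.498 qp [-0.274  0.15   1.493  0.     1.499 -0.423]
[0.58024999 1.3903065 ]
shift [-11.4  -0.5  32.2] spin -0.2 head now 8.54
280 264
401 203
```

View pics/s8.png

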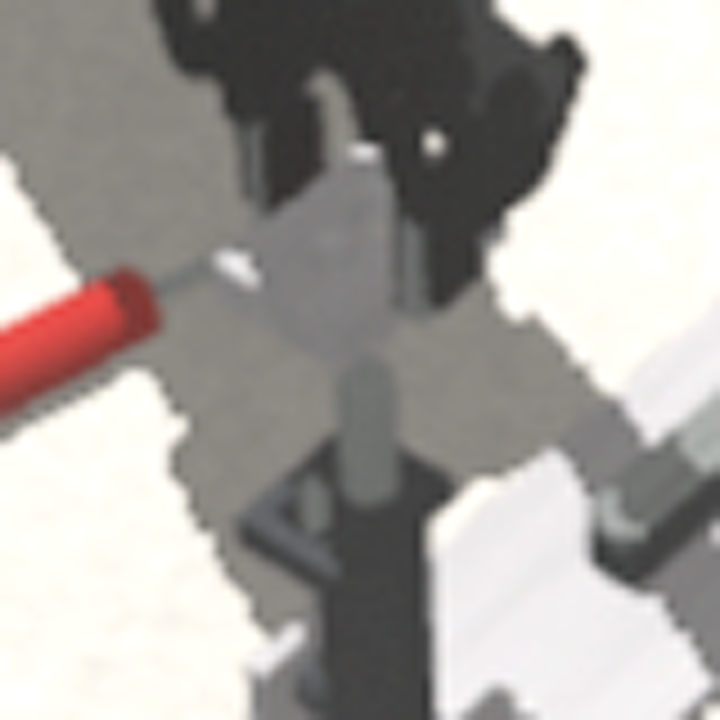

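View pics/t8.png

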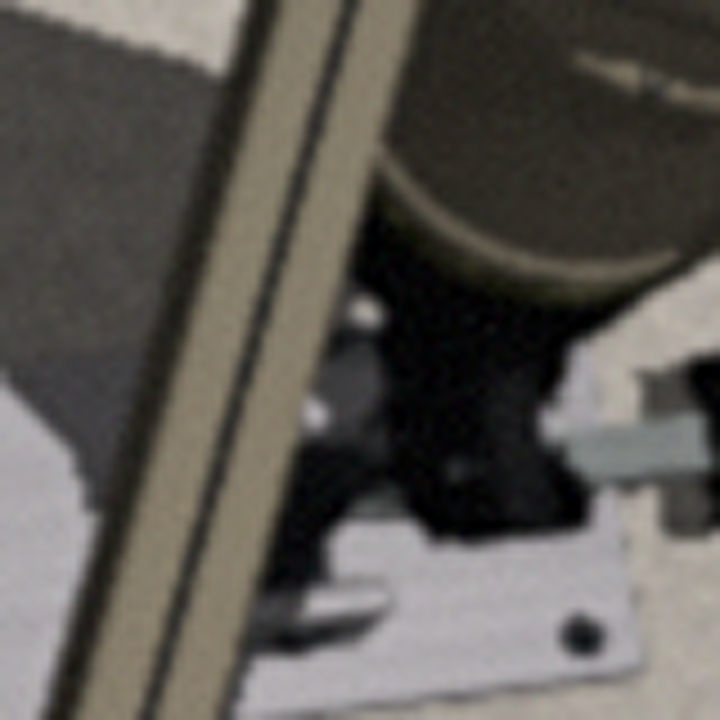

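```bash
python3 -c "
from h import *
p=manip.get_state()['position'];l=loc(p)
f=cv2.imread('pics/s8.png')
for z,col in((p[2]-1,(0,0,255)),(p[2]+13,(0,255,0))):
    pts=np.array([(proj('scene',[*fx(l[0]+a,l[1]+b),z])-[240,224]+.5)*9-.5 for a,b in((-22,-33),(22,-33),(22,33),(-22,33))]).round().astype(int)
    cv2.polylines(f,[pts],True,col,1)
cv2.imwrite('pics/s8o.png',f)
"
```

```text
(no output)
```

View pics/s8o.png

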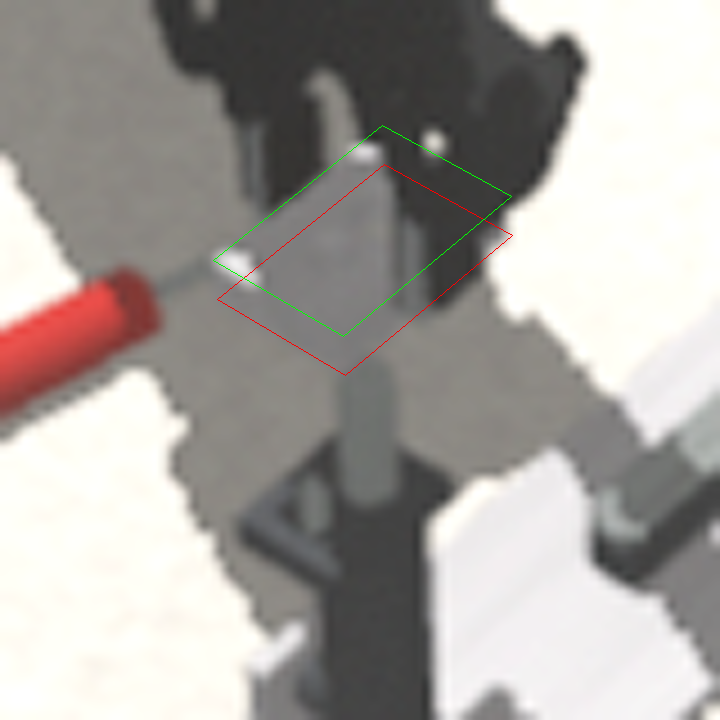

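```bash
python3 -c "
from h import *
f=manip.grab_frame('scene')[:,:,::-1];g=cv2.cvtColor(f.copy(),cv2.COLOR_BGR2GRAY)[235:275,260:300].astype(float)
print(g[5:30,5:30].astype(int))
g=np.clip((g-40)*5,0,255).astype(np.uint8);cv2.imwrite('pics/s9.png',cv2.resize(g,None,fx=16,fy=16,interpolation=cv2.INTER_NEAREST))
"
```

```text
[[ 79  60  55  58  37  33  33  33  33  32  43  71  85  96 118 128 107  61
   34  36  36  40  94 110  67]
 [ 83  66  54  60  41  33  34  32  33  34  44  70  83  90 108 118 106  68
   35  35  36  37  56  61  44]
 [ 84  69  54  61  42  33  33  32  34  33  44  68  81  80  80  80  80  65
   35  36  35  36  40  41  36]
 [ 86  69  53  61  42  32  34  33  32  39  59  75  80  80  80  80  81  69
   43  35  36  35  35  36  35]
 [ 85  73  59  61  42  32  33  32  40  58  75  80  80  79  80  81  83  77
   57  35  35  35  37  36  36]
 [ 85  74  61  59  46  33  34  40  59  75  80  80  80  79  80  80  81  80
   63  35  35  36  36  37  36]
 [ 84  81  72  64  49  36  53  69  75  80  79  79  79  79  78  78  79  80
   69  43  36  35  36  36  35]
 [ 85  84  80  67  54  57  74  80  80  79  79  79  79  77  77  79  79  80
   68  43  35  36  35  36  36]
 [ 84  85  81  73  70  75  80  80  79  79  79  80  79  78  77  78  80  81
   69  48  47  38  36  35  36]
 [ 83  83  81  78  79  80  79  79  79  79  80  81  81  79  78  80  82  83
   71  57  63  52  38  35  35]
 [ 82  82  80  80  80  79  79  79  79  79  81  84 
[... 825 characters left out ...]
79  80  80  80  80  79  79  78  77  77
   71  66  70  69  66  62  67]
 [ 83  82  82  82  81  79  77  79  80  79  80  80  79  78  78  77  76  77
   76  75  77  75  76  81  83]
 [ 84  83  84  83  81  80  77  78  79  79  79  79  78  77  77  77  76  77
   79  83  86  83  83  85  86]
 [ 83  84  85  85  84  83  80  78  79  79  79  79  77  77  76  77  77  78
   82  85  86  86  85  85  85]
 [ 85  85  86  86  85  84  83  81  80  78  79  79  78  77  77  79  79  81
   84  86  86  86  86  86  86]
 [ 85  86  86  86  85  84  83  85  84  81  79  79  78  77  77  77  76  81
   84  85  85  85  86  86  86]
 [ 85  85  85  85  85  85  85  86  85  84  82  81  79  77  74  72  72  75
   81  85  85  85  86  85  85]]
```

View pics/s9.png

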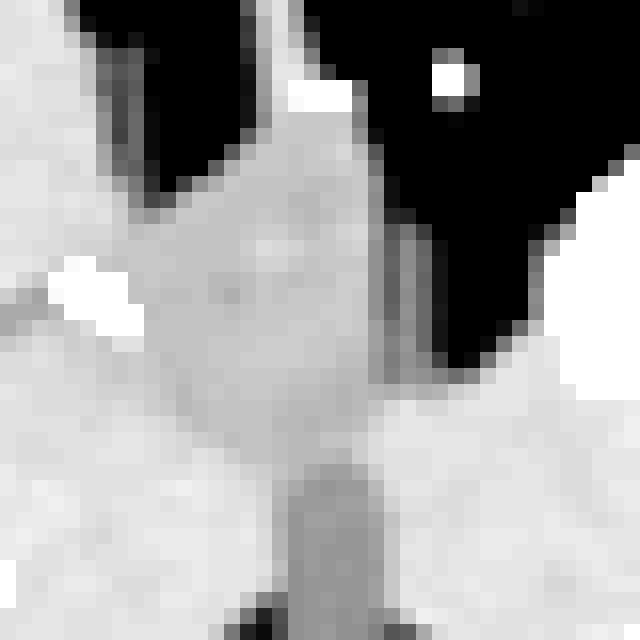

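```bash
python3 -c "
from h import *
p=manip.get_state()['position'];l=loc(p)
for b in(10,-12): print(proj('scene',[*fx(l[0],l[1]+b),p[2]+13]))
P();print(l);go(fx(0,-10),190,8.75)
print('shaft pred',proj('scene',[*O,180]))
"
```

```text
[282.72112381 246.58669733]
[276.48480626 251.68015576]
t 20.80 pos [ 594.1 -114.1  217.2] q [0.     0.6526 0.7577 0.    ] F [ 1.  -0.7 -0.7] w 0.500 qp [-0.275  0.15   1.493 -0.     1.499 -0.423]
[0.53279026 1.11277585]
shift [-11.1  -0.5  27.2] spin -0.2 head now 8.52
shaft pred [280.2113971  264.36676998]
```

Call:
send_rows --rows '[[[-0.006,-0.0003,0.005,-0.2,0.03],[-0.011,-0.0005,0.012,-0.2,0.03],[-0.011,-0.0005,0.02,-0.2,0.03],[-0.011,-0.0005,0.025,-0.2,0.03],[-0.011,-0.0005,0.027,-0.2,0.03],[-0.011,-0.0005,0.027,-0.2,0.03],[-0.011,-0.0005,0.027,-0.2,0.03],[-0.011,-0.0005,0.027,-0.2,0.03]]]'

```text
time: 21.47
position: [595.4, -125.1, 190.5]
orientation: [0.0, 0.651, 0.759, 0.0]
contact_force: [-0.4, 0.3, 0.0]
gripper_width: 0.503
```

```bash
python3 -c "
from h import *
P();print(loc(manip.get_state()['position']));go(fx(0,-10),190,8.75)
for n,m in(('scene','s10'),('top','t10')):
    f=cv2.convertScaleAbs(manip.grab_frame(n)[:,:,::-1],alpha=2.2);u,v=proj(n,[593,-115,180]).astype(int);crop(f,u-30,v-30,60,60,12,m+'.png')
"
```

```text
t 21.47 pos [ 595.4 -125.1  190.5] q [3.000e-04 6.513e-01 7.588e-01 1.000e-04] F [-0.4  0.3  0. ] w 0.503 qp [-0.291  0.173  1.515  0.     1.452 -0.444]
[ 0.17683235 -9.94002814]
shift [-0.1 -0.2  0.5] spin -0.0 head now 8.72
```

View pics/s10.png

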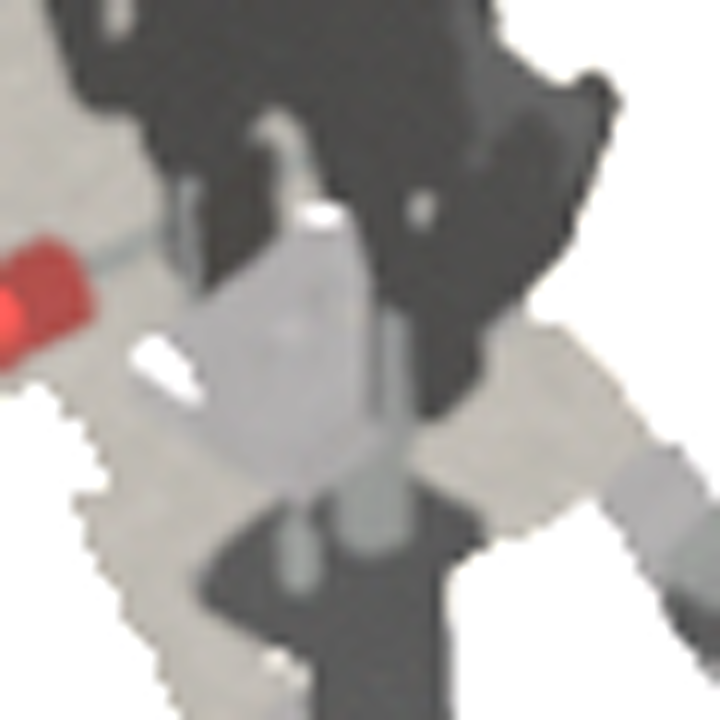

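View pics/t10.png

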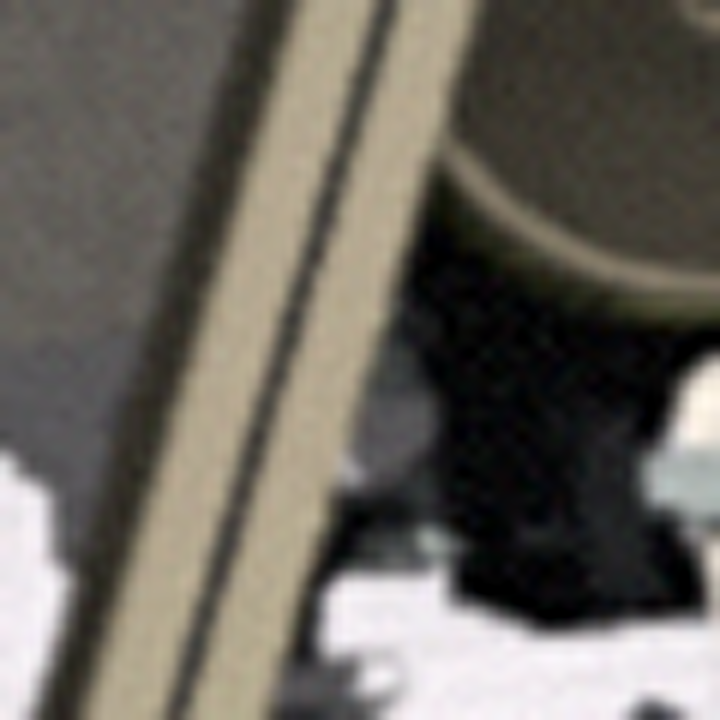

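Call:
send_rows --rows '[[[0,0,0.002,0,0.03],[0,0,0.004,0,0.03],[0,0,0.006,0,0.03],[0,0,0.0075,0,0.03],[0,0,0.009,0,0.03],[0,0,0.0105,0,0.03],[0,0,0.012,0,0.03],[0,0,0.013,0,0.03]]]'

```text
time: 22.23
position: [595.1, -125.1, 176.9]
orientation: [-0.0, 0.651, 0.759, -0.0]
contact_force: [-0.1, -0.9, -0.9]
gripper_width: 0.503
```

```bash
python3 -c "
from h import *
P();print(loc(manip.get_state()['position']),manip.get_state()['torque'])
"
```

```text
t 22.23 pos [ 595.1 -125.1  176.9] q [-1.000e-04  6.514e-01  7.588e-01 -1.000e-04] F [-0.1 -0.9 -0.9] w 0.503 qp [-0.292  0.182  1.531 -0.     1.429 -0.444]
[-0.11702453 -9.93570138] [ 0.02323058  0.04680973 -0.004532  ]
```

Call:
send_rows --rows '[[[0,0,0.002,0,0.03],[0,0,0.004,0,0.03],[0,0,0.006,0,0.03],[0,0,0.008,0,0.03],[0,0,0.01,0,0.03],[0,0,0.012,0,0.03],[0,0,0.014,0,0.03],[0,0,0.015,0,0.03]]]'

```text
time: 22.9
position: [595.0, -125.1, 161.7]
orientation: [-0.0, 0.651, 0.759, -0.0]
contact_force: [-1.0, -1.0, -1.8]
gripper_width: 0.498
```

```bash
python3 -c "
from h import *
P();print(loc(manip.get_state()['position']),manip.get_state()['torque'])
"
```

```text
t 22.90 pos [ 595.  -125.1  161.7] q [-2.000e-04  6.514e-01  7.588e-01 -1.000e-04] F [-1.  -1.  -1.8] w 0.498 qp [-0.292  0.193  1.547  0.     1.402 -0.444]
[-0.18933073 -9.89129429] [ 0.0353538  -0.01587697 -0.01950073]
```

Over the shaft with no resistance. Next, the pin, slowly.

Call:
send_rows --rows '[[[0,0,0.002,0,0.03],[0,0,0.004,0,0.03],[0,0,0.0055,0,0.03],[0,0,0.007,0,0.03],[0,0,0.0085,0,0.03],[0,0,0.01,0,0.03],[0,0,0.0115,0,0.03],[0,0,0.012,0,0.03]]]'

```text
time: 23.57
position: [595.0, -125.1, 149.8]
orientation: [-0.0, 0.651, 0.759, -0.0]
contact_force: [0.5, 0.2, -2.0]
gripper_width: 0.504
```

```bash
python3 -c "
from h import *
P();print(loc(manip.get_state()['position']),manip.get_state()['torque'])
"
```

```text
t 23.57 pos [ 595.  -125.1  149.8] q [-1.000e-04  6.513e-01  7.588e-01 -1.000e-04] F [ 0.5  0.2 -2. ] w 0.504 qp [-0.292  0.202  1.558 -0.     1.381 -0.444]
[-0.16553989 -9.89206582] [0.01148646 0.00548107 0.00141877]
```

Call:
send_rows --rows '[[[0,0,0.001,0,0.03],[0,0,0.002,0,0.03],[0,0,0.003,0,0.03],[0,0,0.004,0,0.03],[0,0,0.005,0,0.03],[0,0,0.006,0,0.03],[0,0,0.007,0,0.03],[0,0,0.007,0,0.03]]]'

```text
time: 24.23
position: [595.1, -125.1, 142.8]
orientation: [-0.0, 0.651, 0.759, -0.0]
contact_force: [0.1, 0.1, -1.1]
gripper_width: 0.5
```

```bash
python3 -c "
from h import *
P();print(loc(manip.get_state()['position']),manip.get_state()['torque'])
"
```

```text
t 24.23 pos [ 595.1 -125.1  142.8] q [-1.000e-04  6.514e-01  7.588e-01 -1.000e-04] F [ 0.1  0.1 -1.1] w 0.500 qp [-0.292  0.208  1.565 -0.     1.369 -0.444]
[-0.15486297 -9.90105216] [ 0.02714205 -0.03295488  0.03372413]
```

Call:
send_rows --rows '[[[0,0,0.0005,0,0.03],[0,0,0.001,0,0.03],[0,0,0.0015,0,0.03],[0,0,0.002,0,0.03],[0,0,0.0025,0,0.03],[0,0,0.003,0,0.03],[0,0,0.003,0,0.03],[0,0,0.003,0,0.03]]]'

```text
time: 24.9
position: [595.4, -125.2, 141.3]
orientation: [0.0, 0.651, 0.759, 0.0]
contact_force: [-3.8, 1.1, 6.6]
gripper_width: 0.507
```

```bash
python3 -c "
from h import *
P();print(loc(manip.get_state()['position']),manip.get_state()['torque'])
"
```

```text
t 24.90 pos [ 595.4 -125.2  141.3] q [4.000e-04 6.513e-01 7.588e-01 1.000e-04] F [-3.8  1.1  6.6] w 0.507 qp [-0.291  0.209  1.567 -0.     1.365 -0.444]
[  0.16618048 -10.05173818] [0.10317421 0.7110587  0.07298535]
```

Call:
send_rows --rows '[[[0,0,0,0,0.042],[0,0,0,0,0.046],[0,0,0,0,0.05],[0,0,0,0,0.055],[0,0,0,0,0.06],[0,0,0,0,0.065],[0,0,0,0,0.07],[0,0,0,0,0.07]]]'

```text
time: 25.57
position: [595.2, -125.1, 140.0]
orientation: [-0.0, 0.651, 0.759, -0.0]
contact_force: [-0.9, 0.2, 0.1]
gripper_width: 0.82
```

```bash
python3 -c "
from h import *
P();print(loc(manip.get_state()['position']),manip.get_state()['torque'])
"
```

```text
t 25.57 pos [ 595.2 -125.1  140. ] q [-0.      0.6513  0.7588 -0.    ] F [-0.9  0.2  0.1] w 0.820 qp [-0.292  0.211  1.567 -0.     1.364 -0.444]
[-0.05407216 -9.95324958] [-0.01504234 -0.00171113 -0.01787008]
```

Released. Raise straight up, then move aside to look.

Call:
send_rows --rows '[[[0,0,-0.008,0,0.07],[0,0,-0.02,0,0.07],[0,0,-0.05,0,0.07],[0,0,-0.085,0,0.07],[0,0,-0.1,0,0.07],[0,-0.01,-0.12,0,0.07],[0.03,-0.02,-0.12,0,0.07],[0.065,-0.03,-0.12,0,0.07]]]'

```text
time: 26.23
position: [556.6, -66.9, 263.8]
orientation: [0.002, 0.653, 0.758, 0.001]
contact_force: [0.4, 0.8, 0.4]
gripper_width: 0.826
```

Call:
send_rows --rows '[[[0.04,-0.01,0,0,0.07],[0.08,-0.02,0,0,0.07],[0.12,-0.03,0,0,0.07],[0.16,-0.04,0,0,0.07],[0.2,-0.05,0,0,0.07],[0.22,-0.05,0,0,0.07],[0.22,-0.05,0,0,0.07],[0.22,-0.05,0,0,0.07]]]'

```text
time: 26.9
position: [472.9, 145.5, 261.7]
orientation: [0.001, 0.65, 0.76, 0.001]
contact_force: [0.8, -0.0, 0.2]
gripper_width: 0.822
```

```bash
python3 -c "
from h import *
P()
for n,m in(('scene','s11'),('top','t11')):
    r=manip.grab_frame(n)[:,:,::-1];cv2.imwrite('pics/'+m+'f.png',r);f=cv2.convertScaleAbs(r,alpha=1.3);u,v=proj(n,[593,-115,150]).astype(int);crop(f,u-35,v-35,70,70,10,m+'.png')
"
```

```text
t 26.90 pos [472.9 145.5 261.7] q [7.000e-04 6.503e-01 7.597e-01 7.000e-04] F [ 0.8 -0.   0.2] w 0.822 qp [ 0.195 -0.171  1.73  -0.     1.58   0.04 ]
```

View pics/s11.png

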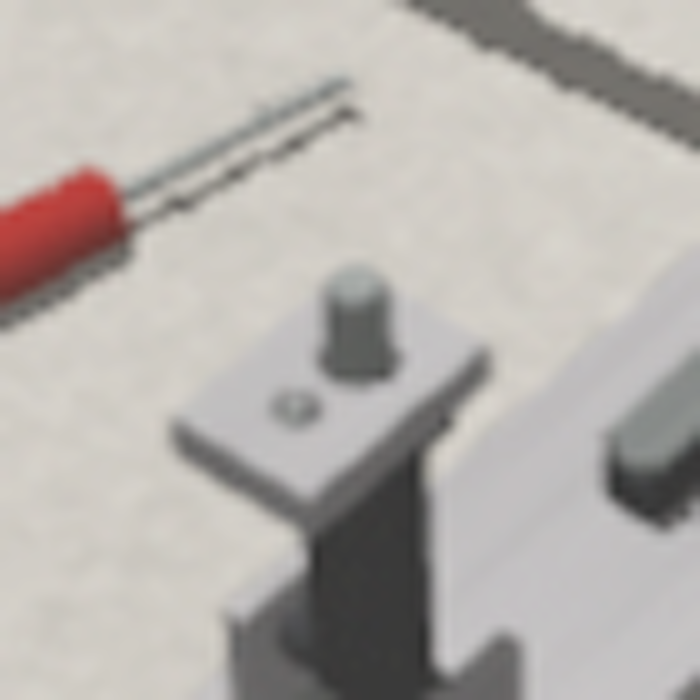

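View pics/t11.png

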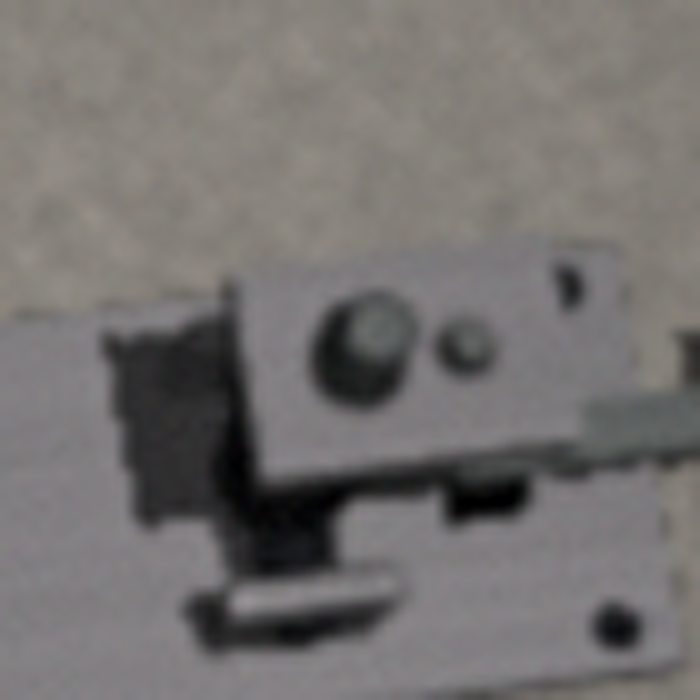

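View pics/t11f.png

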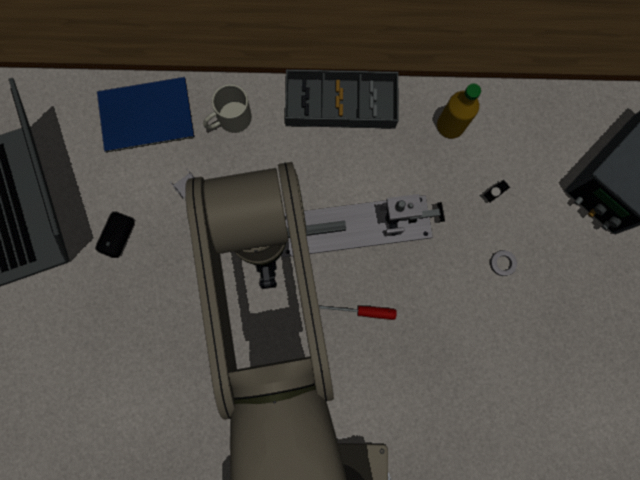

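The plate lies level on the rim, with the shaft through the large hole (scene crop 357,330) and the pin visible in the small one (295,408). The bystanders look unmoved.

```bash
python3 -c "
from cell import manip
print(manip.hand_in())"
```

```text
the job is handed in; nothing more can be done
None
```

I did the job in the order asked and handed it in at about 27 s of the 72 s allowed. The hand-in reports no verdict.

- **Shaft:** I pushed it along the trough until it stopped against the cup floor. The force rose from about 9 N to 16 N over only 0.3 mm of travel, which is where home should be.
- **Lever:** I swung it to its level stop, with the fingertips at z 45 and about 26 N upward on the tool. Around 65° the tip was sitting off-centre on the bar and the side force reached 16 N. I backed off, re-centred and finished the swing. The pictures afterwards show cup and shaft upright.
- **Plate:** I lowered it slowly and felt no resistance over the shaft or the pin. It touched the rim at 6.6 N at the expected height, and I released it there without a drop.

**Last checks:**
- Both cameras show the plate level on the rim, with the shaft through the large hole and the pin in the small one.
- The bystanders that can be seen are where they were; the arm partly hides the bracket in the last top view.
- I did not measure flushness more finely than the contact height (about 1 mm) and the pictures.
- The two cameras agreed to about 1 mm across the bench. At the shaft top, their combined reading came out about 4 mm low in height (175.6 against 180). The contact heights did not show that offset.

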